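Seal the push-top jars, tallest first

ROBOT

A 6-joint arm with a two-finger parallel gripper is mounted at the origin on the work surface. World frame = base frame: x ahead of the robot, y to its left, z up, the work surface at z = 0. Lengths are in m, angles in degrees, forces in N, time in s.
With the tool pointing down it reaches from about 0.35 to 0.875 m from the base axis. Payload 4.2 kg.
Tool frame: the origin (TCP) lies on the centre line of the jaws, within the pads' length; the fingertips stand r.tip_extent ahead of it and the grasp point (between the pads) lies 11 mm behind it (r.tip_extent is the distance from the TCP to the fingertips, in m); z points along the fingers, y is the line along which they close (so a half turn about z gives the same grasp; the last joint's range is limited). The gripper opens to 87 mm and grips with 3 to 60 N. Pads are 19 mm wide; open, the fingers measure 117 mm over their backs; the gripper's body (75 mm by 190 mm) begins 51 mm behind the grasp point.
Start: joints at [-55.141, 22.042, 0.453, 0, -68.411, -14.817], TCP at [0.214, -0.587, 0.195] pointing down, gripper open.
Joint ranges: [-179.83, 179.83], [-69.29, 118.12], [-61.27, 80.66], [-181.25, 117.63], [-171.15, -9.14], [-177.46, 177.46]. Speed limits (degrees/s): [159.86, 159.86, 180, 180, 180, 180].

INTERFACE

Orientations are given as a 3x3 rotation matrix whose columns are the frame's x, y, z axes.
In Python, from station import r gives the robot as it stands.
- The arm moves only by the shell command python3 -m jog 'ROWS'. ROWS is text: rows parted by semicolons, each of 5 numbers parted by spaces: the opening, from 0 (shut) to 1 (fully open), then the shift along the world's x, y, z in mm, then the turn about the world's z in degrees. In form: hand dx dy dz roll; .... A call has 1 to 5 rows; each row shifts and turns the commanded pose from where the row before left it; what a row does not reach is not made up. A row lasts 1/8 s, in which the tool goes at most 62.5 mm and 10.7 degrees, less where a joint would pass 70% of its speed; a pose out of reach is approached as far as the arm can. A call is refused whole if a number of a shift passes 62.5 or a number of a turn 10.7, either way. A call with a gripper value outside its range is refused whole. The fingers move at their own pace and stop on an object; the grip force is fixed at half the most. Time passes only in rows, so rows that do not move let the fingers close. It gives the time, the measured TCP pose, the force, the opening and the grip force at its end, in the units of the state.
- r.sense(): the state, without advancing time (a new reading comes with each control period).
- r.capture(name): name is "scene" or "top" or "wrist"; returns a dict with "pixels" (384x512x3 uint8, red, green, blue), "fovy" (degrees; the focal length in pixels is half the picture's height over the tangent of half this angle, whatever the lens; pixels are square), "cx", "cy" (the principal point, pixels), "origin" and "orientation" of the camera in the world; the wrist camera has in their place "T_tool_cam" (4x4, takes a point from camera to tool coordinates, whose origin is the TCP and whose axes are the flange's). Camera axes: x right, y down, z forward; pixel columns grow to the right and rows downward; lengths in m; the calibration is good to about 2 mm. A picture is of the moment at which its call begins: read the wrist's pose just before it. There is no depth.
- r.finish_job(): hands the job in; it is judged then, once.
The state is a dict: "time_s": time; "joints": joint angles; "joint_velocities": joint speeds; "effort": joint torques, N m; "tcp_pos": TCP position; "ee_rot": TCP orientation; "wrist_force": force on the tool from outside, world axes, zero at the start; "moment": the same for the moment, N m; "gripper_width": opening from 0.0 (shut) to 1.0 (fully open); "gripper_force": force on a finger pad.
Only numpy, scipy, OpenCV 4.12 (cv2) and the standard library are available. Lean on these libraries where they do the work, as an engineer would, in place of code of your own. Each camera call takes 0.05 s, during which the arm holds its last target. There are 200 camera calls.

TASK

Seal the three push-top jars on the high tier of the bamboo organiser by pressing the black button on each lid down with the fingertips until it is almost level with the lid, where it stays: first the tallest jar, then the middle one, then the shortest. Press lightly, do not lift, tip or shift the jars, and leave the plain-lidded jars, the front panel and everything else as they are.

Things in the scene. Friction and masses are not known exactly. Their poses are not given: they have to be found in the camera images.
- jar_tall: the tall push-top jar: round glass jar with a stainless lid, 68 mm across, 140 mm high from its underside to the flat top of the lid, loose, upright on the high tier; origin at the centre of its underside, z up. A round black push button, 34 mm across, stands 16 mm above the centre of its lid when up
- button_tall_top (a point): centre of the top face of the push button of the tall jar; it moves down with the button
- button_tall (a joint): how far the button of the tall jar is pressed down, in m: 0 up (jar open), 0.013 at its stop (then still 3 mm proud of the lid). It starts to move at 3 N, the force rises to about 5.6 N at the stop, and it stays where it is left; the jar is sealed past 0.007
- jar_middle: the middle push-top jar: round glass jar with a stainless lid, 68 mm across, 110 mm high from its underside to the flat top of the lid, loose, upright on the high tier; origin at the centre of its underside, z up. A round black push button, 34 mm across, stands 16 mm above the centre of its lid when up
- button_middle_top (a point): centre of the top face of the push button of the middle jar; it moves down with the button
- button_middle (a joint): how far the button of the middle jar is pressed down, in m: 0 up (jar open), 0.013 at its stop (then still 3 mm proud of the lid). It starts to move at 3 N, the force rises to about 5.6 N at the stop, and it stays where it is left; the jar is sealed past 0.007
- jar_short: the short push-top jar: round glass jar with a stainless lid, 68 mm across, 80 mm high from its underside to the flat top of the lid, loose, upright on the high tier; origin at the centre of its underside, z up. A round black push button, 34 mm across, stands 16 mm above the centre of its lid when up
- button_short_top (a point): centre of the top face of the push button of the short jar; it moves down with the button
- button_short (a joint): how far the button of the short jar is pressed down, in m: 0 up (jar open), 0.013 at its stop (then still 3 mm proud of the lid). It starts to move at 3 N, the force rises to about 5.6 N at the stop, and it stays where it is left; the jar is sealed past 0.007
- organiser: two-level bamboo organiser, fixed, 240 mm deep (x) by 464 mm wide (y); origin on the worktop under its centre, x away from its front panel. High tier (board top at z 110 mm, centre line at x +60 mm) carries four jars in a row about 100 mm apart along y, in any order; low tier (board top at z 40 mm) runs in front at x -60 mm
- panel_edge (a point): middle of the top edge of the folding bamboo front panel of the low tier, 66 mm above its hinge, 72 mm above the worktop when shut
- panel (a joint): opening of the front panel in rad: 0 shut (upright), grows as it folds down towards the robot; a spring holds it shut
- jar_plain: glass jar with a flat plain stainless lid and no button, 68 mm across, 110 mm high, loose, in the same row on the high tier; origin at the centre of its underside
- jar_little: little glass jar with a plain stainless lid, 56 mm across, 70 mm high, loose, on the low tier; origin at the centre of its underside
- dish: white ceramic dish, 90 mm across, 35 mm high, loose, on the low tier; origin at the centre of its underside
- scoop: black plastic measuring scoop, cup 40 mm across and 28 mm high with a flat handle reaching 90 mm from the cup's centre along its y, loose, on the low tier; origin at the centre of its underside
- mill: dark wooden pepper mill, 56 mm across, 170 mm high, loose, on the worktop left of the organiser; origin at the centre of its underside
- mug: white mug, 80 mm across, 90 mm high, loose, on the worktop right of the organiser; origin at the centre of its underside

How it is judged (in metres and radians):
On the way, in this order (a step that is already met when the one before it is completed fails the run):
1. the button of the tall jar is pressed down (value of joint button_tall above 0.007 m), for 0.1 s.
2. the button of the middle jar is pressed down (value of joint button_middle above 0.007 m), for 0.1 s.
3. the button of the short jar is pressed down (value of joint button_short above 0.007 m), for 0.1 s.
At the end, for the whole second after the job is handed in: all three buttons are down by more than 7 mm, the three push-top jars upright (within 0.1 rad), at rest and within 20 mm of where they started, every other loose thing within 30 mm of its start, the front panel shut (within 0.1 rad) (value of joint each of button_tall, button_middle, button_short above 0.007 m and distance of each of jar_tall, jar_middle, jar_short from where it was at the start of the episode below 0.02 m and angle between each of jar_tall, jar_middle, jar_short's own z axis and vertical below 0.1 rad and linear speed of each of jar_tall, jar_middle, jar_short below 0.02 m/s and distance of each of jar_plain, jar_little, dish, scoop, mill, mug from where it was at the start of the episode below 0.03 m and value of joint panel below 0.1 rad); the robot touches nothing.
It fails at once if a button is pressed out of order (down by more than 3 mm while a taller jar's button is not yet down) ((value of joint button_middle above 0.003 m and value of joint button_tall below 0.006 m) or (value of joint button_short above 0.003 m and value of joint button_middle below 0.006 m) or (value of joint button_short above 0.003 m and value of joint button_tall below 0.006 m)).
It fails at once if a push-top jar is pressed or knocked harder than 20 N (contact force between any of the arm, the fingers and jar_tall above 20 N or contact force between any of the arm, the fingers and jar_middle above 20 N or contact force between any of the arm, the fingers and jar_short above 20 N).
It fails at once if a push-top jar is lifted, tipped or shifted (more than 20 mm or 0.2 rad) (distance of any of jar_tall, jar_middle, jar_short from where it was at the start of the episode above 0.02 m or angle between any of jar_tall, jar_middle, jar_short's own z axis and vertical above 0.2 rad).
It fails at once if another thing is moved by more than 30 mm, or the front panel is opened by more than 0.25 rad (distance of any of jar_plain, jar_little, dish, scoop, mill, mug from where it was at the start of the episode above 0.03 m or value of joint panel above 0.25 rad).
It also fails if it takes over 48 s, if anything falls off the work surface, if the arm or the gripper's body presses on something with over 40 N, if the wrist force passes 120 N, or if a joint passes its speed limit or range.

## Working session

There is one attempt and no reset: what is moved stays moved. The work goes in short steps, Python scripts to look and compute and a shell command to move; the robot and the scene stay as the last step left them, time stands still between calls to the robot, and variables do not carry over. Pictures are saved under pics/ and viewed, at most 10 in all, crops included, and the job is handed in when it is done.

```bash
mkdir -p pics
python3 - <<'E'
from station import r
import cv2,numpy as np,pickle
s=r.sense();print(s['time_s'],s['tcp_pos'],s['ee_rot'],r.tip_extent,s['gripper_width'])
d={}
for n in("scene","top"):
    c=r.capture(n);d[n]=c;print(n,c['fovy'],c['cx'],c['cy'],c['origin'],c['orientation'])
pickle.dump(d,open('d.pkl','wb'))
cv2.imwrite('pics/a.png',cv2.cvtColor(cv2.resize(d['scene']['pixels'],(800,600)),cv2.COLOR_RGB2BGR))
cv2.imwrite('pics/b.png',cv2.cvtColor(cv2.resize(d['top']['pixels'],(800,600)),cv2.COLOR_RGB2BGR))
E
```

```text
0.0 [ 0.21400233 -0.58650799  0.1942454 ] [[-9.39510496e-01 -3.42519124e-01 -8.23164770e-04]
 [-3.42520107e-01  9.39508217e-01  2.07040934e-03]
 [ 6.42152714e-05  2.22712179e-03 -9.99997518e-01]] 0.008 1.0002707640898119
scene 57.60124720089101 253.0723922987185 191.26330737412565 [0.95176695 0.56761746 0.79663447] [[-0.81457484  0.36727722 -0.44897135]
 [ 0.57959241  0.54637355 -0.60460614]
 [ 0.02324801 -0.75271733 -0.65793324]]
top 54.564398757302264 252.22515187279782 195.08310688919528 [ 0.42360239 -0.00591275  1.40661361] [[ 0.02140402 -0.99756393  0.06639339]
 [-0.99976981 -0.02125812  0.00290321]
 [-0.00148474 -0.06644024 -0.9977893 ]]
```

View pics/a.png

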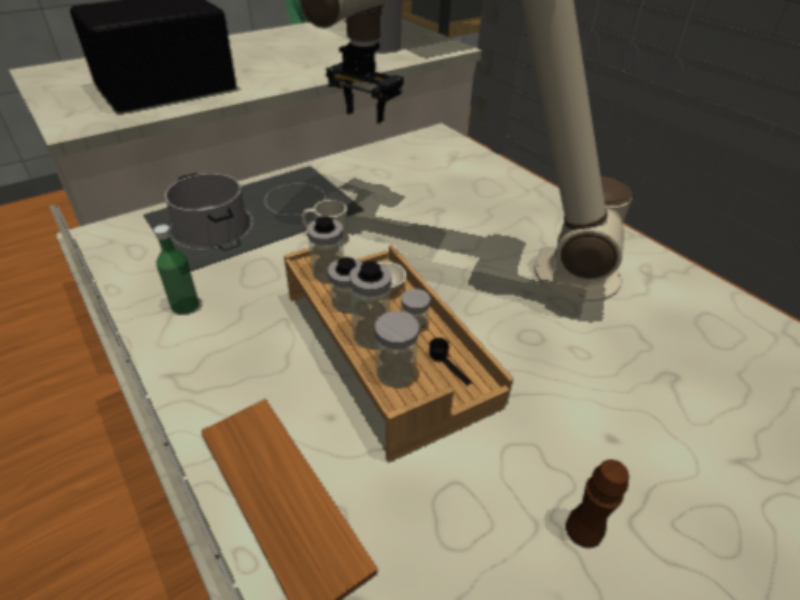

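View pics/b.png

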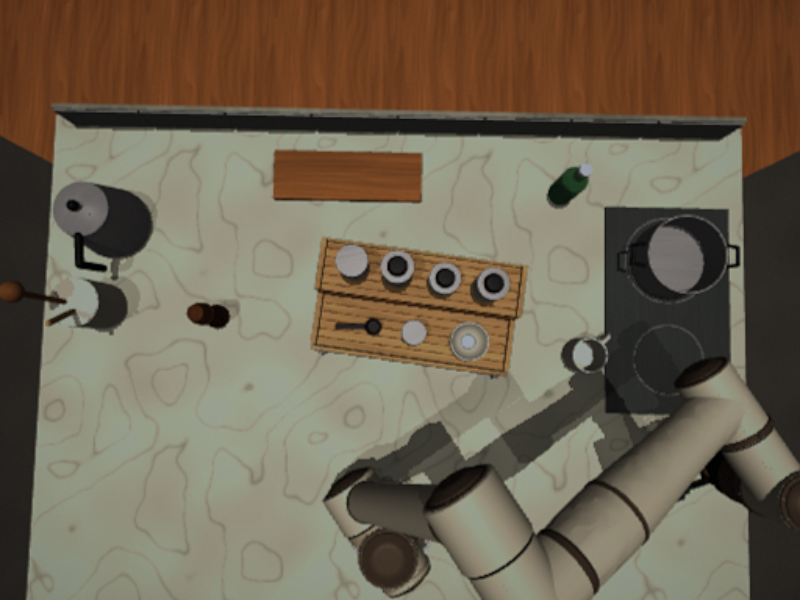

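Top view: the plain lid is at (352,262) and the buttons are at about (397,266), (445,278) and (493,284). In the scene view the buttons are at about (370,270), (345,265) and (325,225), in the same order going away from the plain jar. I'll triangulate to tell the heights apart.

```bash
cat > h.py <<'E'
import cv2,numpy as np
def blobs(c,rois,th=45,h=15):
    g=c['pixels'].max(axis=2);out=[]
    for (u,v) in rois:
        u=int(u*.64);v=int(v*.64);w=g[v-h:v+h+1,u-h:u+h+1]
        n,l,st,ce=cv2.connectedComponentsWithStats((w<th).astype(np.uint8))
        k=min((i for i in range(1,n) if st[i,4]>15),key=lambda i:np.hypot(*(ce[i]-h)))
        out.append((ce[k][0]+u-h,ce[k][1]+v-h,*st[k,2:5]))
    return out
def ray(c,u,v):
    f=192/np.tan(np.radians(c['fovy']/2))
    d=np.array(c['orientation'])@np.array([(u-c['cx'])/f,(v-c['cy'])/f,1]);return np.array(c['origin']),d/np.linalg.norm(d)
def plane(c,u,v,z):
    o,d=ray(c,u,v);return o+d*(z-o[2])/d[2]
def tri(a,b):
    A=np.zeros((3,3));y=np.zeros(3)
    for o,d in(a,b):
        P=np.eye(3)-np.outer(d,d);A+=P;y+=P@o
    p=np.linalg.solve(A,y);return p,[np.linalg.norm((np.eye(3)-np.outer(d,d))@(p-o)) for o,d in(a,b)]
E
python3 - <<'E'
import pickle;from h import *
np.set_printoptions(precision=4,suppress=True)
d=pickle.load(open('d.pkl','rb'))
T=blobs(d['top'],[(397,266),(445,278),(493,284)]);S=blobs(d['scene'],[(370,270),(345,265),(325,225)],40,9)
for t,s in zip(T,S):
    print(np.round(t,1),np.round(s,1),*tri(ray(d['top'],*t[:2]),ray(d['scene'],*s[:2])))
    for h in(.266,.236,.206): print('  ',h,plane(d['top'],t[0],t[1],h-.0),plane(d['scene'],s[0],s[1],h-.006))
E
```

```text
[253.7 169.8  12.   13.  124. ] [236.5 173.8  15.   13.  139. ] [ 0.579  -0.0055  0.2565] [np.float64(8.644686581456355e-05), np.float64(8.644686581447436e-05)]
   0.266 [ 0.5776 -0.0054  0.266 ] [ 0.5814 -0.0019  0.26  ]
   0.236 [ 0.5817 -0.0054  0.236 ] [ 0.5607 -0.0337  0.23  ]
   0.206 [ 0.5857 -0.0054  0.206 ] [ 0.54   -0.0655  0.2   ]
[284.4 177.5  12.   12.  114. ] [220.4 170.   12.   11.   86. ] [ 0.565  -0.107   0.1968] [np.float64(0.0013183277162173007), np.float64(0.001318327716217186)]
   0.266 [ 0.5559 -0.1005  0.266 ] [ 0.6065 -0.0369  0.26  ]
   0.236 [ 0.5594 -0.103   0.236 ] [ 0.5872 -0.0707  0.23  ]
   0.206 [ 0.5628 -0.1055  0.206 ] [ 0.5679 -0.1044  0.2   ]
[315.5 180.7  12.   12.  120. ] [207.3 143.7  12.   10.   95. ] [ 0.5519 -0.2026  0.227 ] [np.float64(0.00027766780919433957), np.float64(0.00027766780919432927)]
   0.266 [ 0.5479 -0.1963  0.266 ] [ 0.5749 -0.1578  0.26  ]
   0.236 [ 0.5512 -0.2013  0.236 ] [ 0.5539 -0.1983  0.23  ]
   0.206 [ 0.5544 -0.2063  0.206 ] [ 0.5328 -0.2389  0.2   ]
```

```bash
python3 -m jog '0 0 0 50 0; 0 0 0 50 0; 0 0 0 50 0; 0 15 25 0 5; 0 30 48 0 5'; python3 -m jog '0 30 48 0 5; 0 30 48 0 5; 0 30 48 0 5; 0 30 48 0 5; 0 30 48 0 5'
```

```text
time_s: 0.72
tcp_pos: [0.2592, -0.5141, 0.3445]
ee_rot: [[-0.866, -0.5, -0.0], [-0.5, 0.866, 0.001], [-0.0, 0.001, -1.0]]
wrist_force: [1.1, 0.5, 0.3]
gripper_width: 0.516
gripper_force: 0.0
time_s: 1.35
tcp_pos: [0.4096, -0.2723, 0.3451]
ee_rot: [[-0.571, -0.821, -0.0], [-0.821, 0.571, 0.0], [-0.0, 0.0, -1.0]]
wrist_force: [-0.4, -0.1, 0.4]
gripper_width: 0.018
gripper_force: 0.0
```

```bash
python3 -m jog '0 30 48 0 5; 0 30 48 0 5; 0 30 48 0 5; 0 30 48 0 5; 0 30 48 0 5'; python3 -m jog '0 18 27 0 2; 0 0 0 0 0; 0 0 0 0 0'
python3 - <<'E'
from station import r
import cv2,numpy as np,pickle
s=r.sense();c=r.capture('wrist');pickle.dump((s,c),open('w.pkl','wb'))
print(s['tcp_pos'],s['wrist_force'],s['gripper_width'],c['T_tool_cam'],c['fovy'],c['cx'],c['cy'])
cv2.imwrite('pics/w.png',cv2.cvtColor(c['pixels'],cv2.COLOR_RGB2BGR))
E
```

```text
time_s: 1.98
tcp_pos: [0.5597, -0.0323, 0.345]
ee_rot: [[-0.17, -0.985, -0.001], [-0.985, 0.17, 0.0], [0.0, 0.001, -1.0]]
wrist_force: [0.9, -0.3, 0.2]
gripper_width: 0.004
gripper_force: 0.0
time_s: 2.35
tcp_pos: [0.5768, -0.0074, 0.345]
ee_rot: [[-0.139, -0.99, -0.001], [-0.99, 0.139, -0.0], [0.0, 0.001, -1.0]]
wrist_force: [-1.3, 0.1, 0.5]
gripper_width: 0.007
gripper_force: 0.0
[ 0.57680632 -0.00739834  0.34495501] [-1.30400392  0.13376824  0.49507256] 0.007137106197062054 [[-4.41903348e-04 -9.56313109e-01 -2.92344049e-01  8.10907813e-02]
 [ 9.99999736e-01 -5.91141593e-04  4.22150623e-04  4.16503752e-04]
 [-5.76524902e-04 -2.92343786e-01  9.56313117e-01 -1.89731858e-01]
 [ 0.00000000e+00  0.00000000e+00  0.00000000e+00  1.00000000e+00]] 58.72180626880985 253.67768460453834 192.31556261900715
```

View pics/w.png

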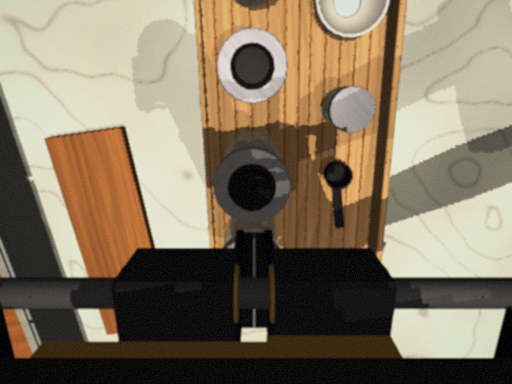

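The wrist view shows the tall jar's button at (252,187), just ahead of the closed fingertips at (254,235), and the short jar's button at (252,65). I'll check both against the triangulated positions.

Run:
```python
import pickle;from h import *
s,c=pickle.load(open('w.pkl','rb'))
T=np.array(c['T_tool_cam']);R=np.array(s['ee_rot']);c['orientation']=R@T[:3,:3];c['origin']=np.array(s['tcp_pos'])+R@T[:3,3]
for (u,v),z in(((252,187),.266),((252,65),.206)):
  for th in (25,35,45):
    g=c['pixels'].max(2)[v-30:v+31,u-30:u+31];n,l,st,ce=cv2.connectedComponentsWithStats((g<th).astype(np.uint8))
    k=l[30,30];print(th,st[k],ce[k]+[u-30,v-30],plane(c,*(ce[k]+[u-30,v-30]),z))
```

```text
25 [   6    8   47   46 1641] [251.23461304 186.90493601] [ 0.57766802 -0.01118042  0.266     ]
35 [   6    7   47   47 1718] [251.31955763 186.86961583] [ 0.57759486 -0.0112005   0.266     ]
45 [   6    7   47   48 1771] [251.21061547 186.83229814] [ 0.57767874 -0.01124446  0.266     ]
25 [   0    0   61   61 3467] [251.99163542  64.76377271] [ 0.56351153 -0.10775157  0.206     ]
35 [   0    0   61   61 3321] [251.95453177  64.71785607] [ 0.56353926 -0.1077948   0.206     ]
45 [   0    0   61   61 3211] [251.94985986  64.72500779] [ 0.5635443  -0.10778938  0.206     ]
```

```bash
python3 -m jog '0 1 0 -30 0; 0 0 0 -25 0; 0 0 0 -10 0; 0 0 0 0 0'; python3 -m jog '0 0 0 -2 0; 0 0 0 -2 0; 0 0 0 -2 0; 0 0 0 -1 0; 0 0 0 0 0'
```

```text
time_s: 2.9
tcp_pos: [0.5779, -0.0079, 0.2805]
ee_rot: [[-0.139, -0.99, -0.0], [-0.99, 0.139, -0.0], [0.0, 0.0, -1.0]]
wrist_force: [0.1, -0.7, -0.1]
gripper_width: 0.006
gripper_force: 0.0
time_s: 3.52
tcp_pos: [0.5782, -0.0071, 0.2733]
ee_rot: [[-0.138, -0.99, -0.0], [-0.99, 0.138, -0.0], [0.0, 0.0, -1.0]]
wrist_force: [-1.2, -0.5, 0.8]
gripper_width: 0.006
gripper_force: 0.0
```

```bash
python3 -m jog '0 0 0 -1 0; 0 0 0 -1 0; 0 0 0 -1 0; 0 0 0 0 0'
```

```text
time_s: 4.03
tcp_pos: [0.5781, -0.0071, 0.2702]
ee_rot: [[-0.138, -0.99, -0.0], [-0.99, 0.138, -0.0], [0.0, 0.0, -1.0]]
wrist_force: [-0.3, 0.3, 0.3]
gripper_width: 0.003
gripper_force: 0.0
```

```bash
python3 -m jog '0 0 0 -1 0; 0 0 0 -1 0; 0 0 0 0 0'; python3 -m jog '0 0 0 -1 0; 0 0 0 -1 0; 0 0 0 0 0'
```

```text
time_s: 4.4
tcp_pos: [0.5781, -0.0071, 0.2682]
ee_rot: [[-0.138, -0.99, -0.0], [-0.99, 0.138, -0.0], [0.0, 0.0, -1.0]]
wrist_force: [-0.4, -0.9, -0.1]
gripper_width: -0.0
gripper_force: 0.0
time_s: 4.78
tcp_pos: [0.5782, -0.0071, 0.2662]
ee_rot: [[-0.138, -0.99, -0.0], [-0.99, 0.138, -0.0], [0.0, 0.0, -1.0]]
wrist_force: [0.4, -0.4, -0.4]
gripper_width: 0.002
gripper_force: 0.0
```

Run:
```python
from station import r
import cv2
c=r.capture('scene');cv2.imwrite('pics/s2.png',cv2.cvtColor(cv2.resize(c['pixels'][115:235,170:310],(700,600),interpolation=cv2.INTER_CUBIC),cv2.COLOR_RGB2BGR))
```

```text
(no output)
```

View pics/s2.png

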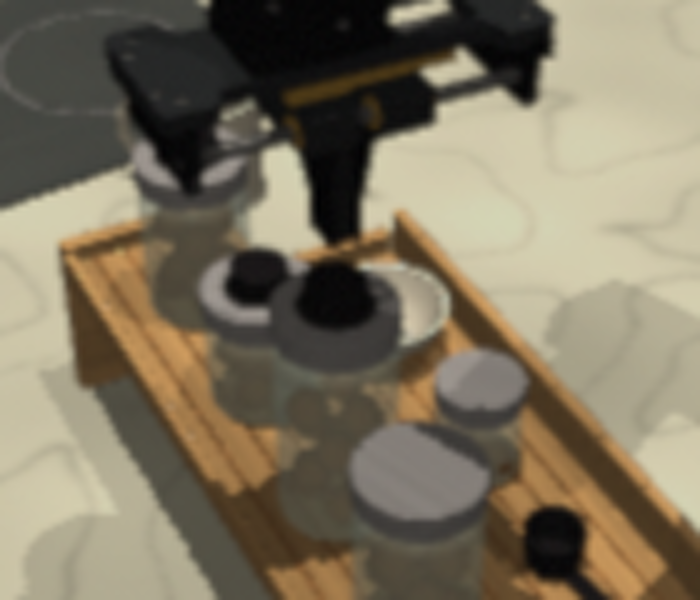

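The closed fingertips end near crop (335,245), just above the tall button at (337,290), which hasn't moved. I'll project the known tip position to see how big the gap is.

Run:
```python
from station import r
import pickle;from h import *
d=pickle.load(open('d.pkl','rb'));c=d['scene'];s=r.sense()
f=192/np.tan(np.radians(c['fovy']/2));R=np.array(c['orientation'])
def pr(p): q=R.T@(np.array(p)-c['origin']);return np.round([((q[0]/q[2]*f+c['cx'])-170)*5,((q[1]/q[2]*f+c['cy'])-115)*5],0)
p=s['tcp_pos'];print(p,r.tip_extent)
for k in(.02,0,-.008,-.016):print('tip',k,pr(p+[0,0,k]))
for z in(.25,.258,.266):print('btn',z,pr([.578,-.0065,z]))
for cc,T in((d['scene'],0),(d['top'],1)):
    print(plane(cc,*((335/5+170,245/5+115) if not T else (253.7,169.8)),.258))
# mm lid & board check: jar bases / panel corners
```

```text
[ 0.57818835 -0.00712734  0.26631813] 0.008
tip 0.02 [332. 244.]
tip 0 [332. 276.]
tip -0.008 [332. 289.]
tip -0.016 [332. 301.]
btn 0.25 [333. 302.]
btn 0.258 [333. 290.]
btn 0.266 [333. 277.]
[ 0.55678851 -0.03714398  0.258     ]
[ 0.57882057 -0.00546619  0.258     ]
```

Run:
```python
from station import r
import pickle;from h import *
s,c=pickle.load(open('w.pkl','rb'));f=192/np.tan(np.radians(c['fovy']/2));T=np.linalg.inv(c['T_tool_cam'])
for z in(.008,0,-.011,-.02,-.03):
  q=T@[0,0,z,1];print(z,q[:2]/q[2]*f+[c['cx'],c['cy']])
s=r.sense();c=r.capture('wrist')
a=c['pixels'][90:290,150:350]; b=r.capture('scene')['pixels'][140:190,210:260]
cv2.imwrite('pics/z.png',cv2.cvtColor(np.hstack([cv2.resize(a,(400,400)),cv2.resize(np.clip(b.astype(float)*3,0,255).astype(np.uint8),(400,400),interpolation=0)]),cv2.COLOR_RGB2BGR))
```

```text
0.008 [252.88433559 223.97907699]
0 [252.86242264 229.05066453]
-0.011 [252.82947948 236.67511223]
-0.02 [252.79975472 243.55468585]
-0.03 [252.76332639 251.9857507 ]
```

View pics/z.png

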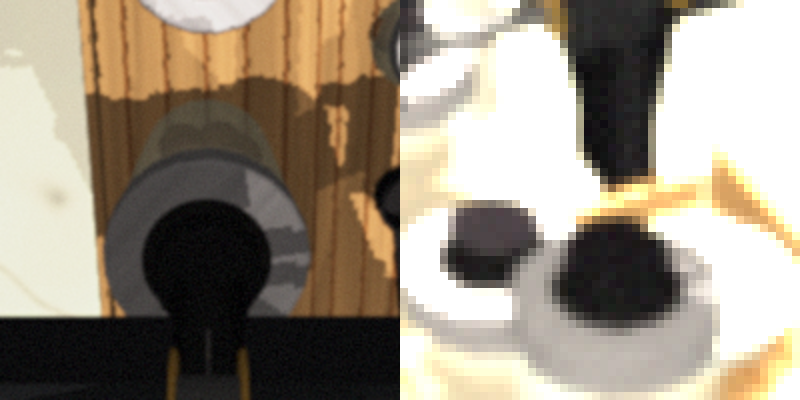

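The wrist picture shows a gap at the button too, and both views put the closed tips about 20 mm behind the TCP, not 8 mm ahead of it. So I'll go down by feel: the 13 mm button stroke at 3–5.6 N cushions small steps.

```bash
python3 -m jog '0 0 0 -3 0; 0 0 0 -3 0; 0 0 0 -3 0; 0 0 0 -1 0; 0 0 0 0 0'; python3 -m jog '0 0 0 -2 0; 0 0 0 -2 0; 0 0 0 0 0'
```

```text
time_s: 5.55
tcp_pos: [0.5782, -0.0071, 0.2562]
ee_rot: [[-0.138, -0.99, -0.0], [-0.99, 0.138, -0.0], [0.0, 0.0, -1.0]]
wrist_force: [-0.3, -0.8, 0.1]
gripper_width: 0.005
gripper_force: 0.0
time_s: 5.92
tcp_pos: [0.5781, -0.0071, 0.2521]
ee_rot: [[-0.138, -0.99, -0.0], [-0.99, 0.138, -0.0], [0.0, 0.0, -1.0]]
wrist_force: [0.4, 0.4, 0.1]
gripper_width: 0.008
gripper_force: 0.0
```

```bash
python3 -m jog '0 0 0 -1 0; 0 0 0 -1 0; 0 0 0 -1 0; 0 0 0 0 0'
```

```text
time_s: 6.42
tcp_pos: [0.5781, -0.0071, 0.2492]
ee_rot: [[-0.138, -0.99, -0.0], [-0.99, 0.138, -0.0], [0.0, 0.0, -1.0]]
wrist_force: [1.0, 0.2, -0.4]
gripper_width: 0.004
gripper_force: 0.0
```

```bash
python3 -m jog '0 0 0 -1 0; 0 0 0 -1 0; 0 0 0 -1 0; 0 0 0 0 0'
python3 - <<'E'
from station import r
import cv2,numpy as np
b=r.capture('scene')['pixels'][140:190,210:260]
cv2.imwrite('pics/z2.png',cv2.cvtColor(cv2.resize(np.clip(b.astype(float)*3,0,255).astype(np.uint8),(400,400),interpolation=0),cv2.COLOR_RGB2BGR))
E
```

```text
time_s: 6.92
tcp_pos: [0.5781, -0.0071, 0.2462]
ee_rot: [[-0.138, -0.99, -0.0], [-0.99, 0.138, -0.0], [0.0, 0.0, -1.0]]
wrist_force: [0.2, 0.0, 0.2]
gripper_width: 0.004
gripper_force: 0.0
```

View pics/z2.png

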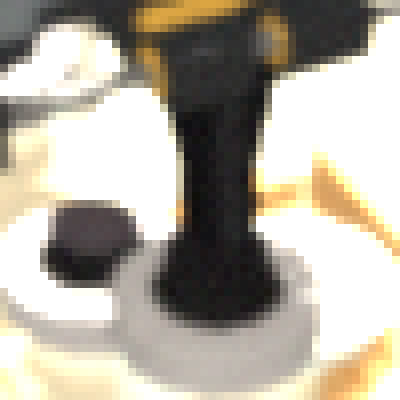

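The tips now merge with the tall button at about (215,245), so contact is close.

```bash
python3 -m jog '0 0 0 -1 0; 0 0 0 -1 0; 0 0 0 0 0'; python3 -m jog '0 0 0 -1 0; 0 0 0 -1 0; 0 0 0 0 0'
```

```text
time_s: 7.35
tcp_pos: [0.5781, -0.0071, 0.2442]
ee_rot: [[-0.139, -0.99, -0.0], [-0.99, 0.139, -0.0], [0.0, 0.0, -1.0]]
wrist_force: [-0.0, 0.4, -0.8]
gripper_width: 0.003
gripper_force: 0.0
time_s: 7.72
tcp_pos: [0.5781, -0.0072, 0.2422]
ee_rot: [[-0.139, -0.99, -0.0], [-0.99, 0.139, -0.0], [0.0, 0.0, -1.0]]
wrist_force: [0.4, -0.3, -0.6]
gripper_width: 0.004
gripper_force: 0.0
```

```bash
python3 -m jog '0 0 0 -1 0; 0 0 0 -1 0; 0 0 0 0 0'
```

```text
time_s: 8.1
tcp_pos: [0.5781, -0.0071, 0.2402]
ee_rot: [[-0.138, -0.99, -0.0], [-0.99, 0.138, -0.0], [0.0, 0.0, -1.0]]
wrist_force: [0.7, -0.4, 0.1]
gripper_width: 0.006
gripper_force: 0.0
```

```bash
python3 -m jog '0 0 0 -1 0; 0 0 0 -1 0; 0 0 0 0 0'; python3 -m jog '0 0 0 -1 0; 0 0 0 -1 0; 0 0 0 0 0'
```

```text
time_s: 8.48
tcp_pos: [0.5783, -0.0071, 0.2388]
ee_rot: [[-0.138, -0.99, 0.001], [-0.99, 0.138, -0.0], [-0.0, -0.001, -1.0]]
wrist_force: [-0.9, 0.2, 3.4]
gripper_width: 0.005
gripper_force: 1.4
time_s: 8.85
tcp_pos: [0.5783, -0.0071, 0.2364]
ee_rot: [[-0.138, -0.99, 0.0], [-0.99, 0.138, -0.0], [-0.0, -0.0, -1.0]]
wrist_force: [-0.6, 0.9, 2.7]
gripper_width: 0.003
gripper_force: 1.6
```

Run:
```python
from station import r
import cv2,numpy as np
b=r.capture('scene')['pixels'][140:190,210:260];a=r.capture('wrist')['pixels'][90:290,150:350]
b,a=[np.clip(x.astype(float)*3,0,255).astype(np.uint8) for x in(b,a)]
cv2.imwrite('pics/z3.png',cv2.cvtColor(np.hstack([cv2.resize(x,(400,400),interpolation=0) for x in (a,b)]),cv2.COLOR_RGB2BGR))
```

```text
(no output)
```

View pics/z3.png

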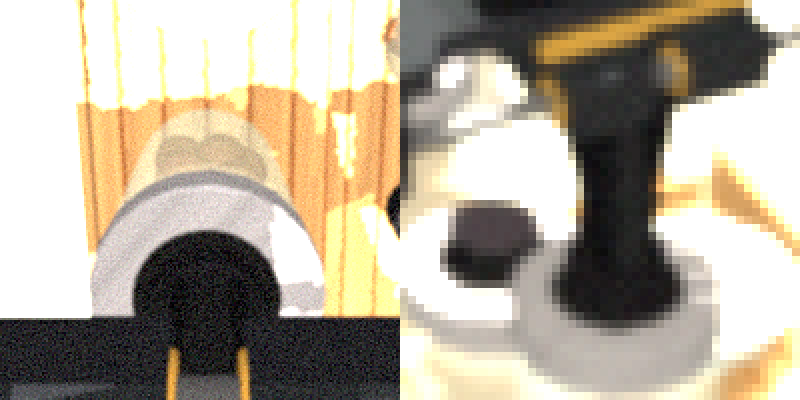

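Contact came at TCP z of about 0.2395, with 3 N felt and the tips centred on the button in both views. I'll press on to about 10 mm.

```bash
python3 -m jog '0 0 0 -2 0; 0 0 0 -1 0; 0 0 0 -1 0; 0 0 0 -1 0; 0 0 0 0 0'; python3 -m jog '0 0 0 -1 0; 0 0 0 -1 0; 0 0 0 0 0'
```

```text
time_s: 9.57
tcp_pos: [0.5783, -0.0071, 0.2313]
ee_rot: [[-0.138, -0.99, 0.0], [-0.99, 0.138, -0.0], [-0.0, -0.0, -1.0]]
wrist_force: [0.1, 0.5, 4.4]
gripper_width: 0.007
gripper_force: 1.9
time_s: 9.95
tcp_pos: [0.5783, -0.0071, 0.2293]
ee_rot: [[-0.138, -0.99, 0.0], [-0.99, 0.138, 0.0], [-0.0, -0.0, -1.0]]
wrist_force: [-0.4, 0.5, 3.5]
gripper_width: 0.008
gripper_force: 2.1
```

```bash
python3 -m jog '0 0 0 -1 0; 0 0 0 0 0; 0 0 0 0 0; 0 0 0 10 0; 0 0 0 30 0'; python3 -m jog '0 -5 -39 0 0; 0 -6 -44 0 0; 0 -6 -44 0 0; 0 -5 -39 0 0; 0 -4 -28 0 0'; python3 -m jog '0 0 0 -15 0; 0 0 0 -15 0; 0 0 0 -15 0; 0 0 0 -5 0; 0 0 0 0 0'
```

```text
time_s: 10.58
tcp_pos: [0.5767, -0.0071, 0.2663]
ee_rot: [[-0.139, -0.99, -0.006], [-0.99, 0.139, -0.0], [0.001, 0.006, -1.0]]
wrist_force: [0.7, -0.1, 0.1]
gripper_width: 0.006
gripper_force: 0.0
time_s: 11.2
tcp_pos: [0.5514, -0.2025, 0.2677]
ee_rot: [[-0.14, -0.99, -0.002], [-0.99, 0.14, 0.001], [-0.0, 0.002, -1.0]]
wrist_force: [0.4, -0.5, 0.9]
gripper_width: 0.003
gripper_force: 0.0
time_s: 11.82
tcp_pos: [0.5522, -0.2007, 0.218]
ee_rot: [[-0.138, -0.99, -0.001], [-0.99, 0.138, -0.0], [0.0, 0.001, -1.0]]
wrist_force: [0.1, -0.6, 0.5]
gripper_width: 0.005
gripper_force: 0.0
```

```bash
python3 -m jog '0 0 0 -2 0; 0 0 0 -2 0; 0 0 0 -2 0; 0 0 0 -1 0; 0 0 0 0 0'; python3 -m jog '0 0 0 -1 0; 0 0 0 -1 0; 0 0 0 -1 0; 0 0 0 0 0'
```

```text
time_s: 12.45
tcp_pos: [0.5522, -0.2011, 0.2113]
ee_rot: [[-0.138, -0.99, -0.0], [-0.99, 0.138, -0.0], [0.0, 0.0, -1.0]]
wrist_force: [0.1, -0.5, 0.3]
gripper_width: 0.005
gripper_force: 0.0
time_s: 12.95
tcp_pos: [0.5523, -0.2012, 0.2088]
ee_rot: [[-0.138, -0.99, 0.0], [-0.99, 0.138, -0.0], [0.0, -0.001, -1.0]]
wrist_force: [-0.7, 1.3, 3.2]
gripper_width: 0.004
gripper_force: 1.4
```

```bash
python3 -m jog '0 0 0 -1 0; 0 0 0 -1 0; 0 0 0 0 0'
```

```text
time_s: 13.32
tcp_pos: [0.5523, -0.2012, 0.2064]
ee_rot: [[-0.138, -0.99, 0.0], [-0.99, 0.138, -0.0], [0.0, -0.0, -1.0]]
wrist_force: [-1.1, 0.6, 4.4]
gripper_width: 0.003
gripper_force: 1.6
```

Contact is at about 0.2095, as predicted. I'll press to about 0.1985.

```bash
python3 -m jog '0 0 0 -2 0; 0 0 0 -1 0; 0 0 0 -1 0; 0 0 0 -1 0; 0 0 0 0 0'; python3 -m jog '0 0 0 -1 0; 0 0 0 -1 0; 0 0 0 -1 0; 0 0 0 0 0; 0 0 0 0 0'
```

```text
time_s: 13.95
tcp_pos: [0.5523, -0.2012, 0.2013]
ee_rot: [[-0.138, -0.99, 0.0], [-0.99, 0.138, -0.0], [0.0, -0.0, -1.0]]
wrist_force: [-0.9, 0.1, 3.3]
gripper_width: 0.007
gripper_force: 1.9
time_s: 14.58
tcp_pos: [0.5522, -0.2011, 0.1983]
ee_rot: [[-0.138, -0.99, 0.0], [-0.99, 0.138, -0.0], [0.0, -0.0, -1.0]]
wrist_force: [-0.2, 0.3, 4.6]
gripper_width: 0.006
gripper_force: 2.1
```

```bash
python3 -m jog '0 0 0 10 0; 0 0 0 30 0; 0 0 0 10 0; 0 0 0 0 0'; python3 -m jog '0 4 30 0 0; 0 4 35 0 0; 0 3 30 0 0; 0 0 0 0 0'
python3 - <<'E'
from station import r
import cv2,numpy as np
b=r.capture('scene')['pixels'][130:190,190:260];a=r.capture('wrist')['pixels'][90:290,150:350]
b,a=[np.clip(x.astype(float)*2.5,0,255).astype(np.uint8) for x in(b,a)]
cv2.imwrite('pics/z4.png',cv2.cvtColor(np.hstack([cv2.resize(a,(320,400)),cv2.resize(b,(467,400),interpolation=0)]),cv2.COLOR_RGB2BGR))
E
```

```text
time_s: 15.08
tcp_pos: [0.5523, -0.201, 0.2485]
ee_rot: [[-0.139, -0.99, 0.001], [-0.99, 0.139, 0.0], [-0.001, -0.001, -1.0]]
wrist_force: [-0.0, -0.1, -0.5]
gripper_width: 0.003
gripper_force: 0.0
time_s: 15.58
tcp_pos: [0.5627, -0.1044, 0.2468]
ee_rot: [[-0.136, -0.991, -0.003], [-0.991, 0.136, 0.001], [-0.0, 0.003, -1.0]]
wrist_force: [0.2, -0.7, -0.5]
gripper_width: 0.004
gripper_force: 0.0
```

View pics/z4.png

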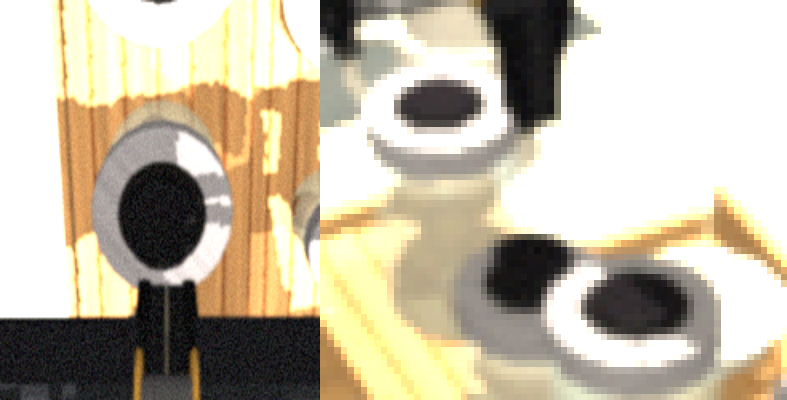

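The tall button at (635,302) and the middle one at (438,103) now sit nearly flush with their lids. The fingers are lined up on the short button, which is still up at (530,272). Contact there should come at about 0.1795.

```bash
python3 -m jog '0 0 0 -15 0; 0 0 0 -20 0; 0 0 0 -20 0; 0 0 0 -8 0; 0 0 0 0 0'; python3 -m jog '0 0 0 -2 0; 0 0 0 -1 0; 0 0 0 -1 0; 0 0 0 -1 0; 0 0 0 0 0'
```

```text
time_s: 16.3
tcp_pos: [0.5627, -0.1067, 0.1845]
ee_rot: [[-0.139, -0.99, -0.002], [-0.99, 0.139, -0.0], [0.0, 0.002, -1.0]]
wrist_force: [-0.8, 0.2, 0.6]
gripper_width: 0.008
gripper_force: 0.0
time_s: 16.92
tcp_pos: [0.5632, -0.1061, 0.1803]
ee_rot: [[-0.138, -0.99, -0.0], [-0.99, 0.138, 0.0], [0.0, 0.0, -1.0]]
wrist_force: [-0.3, -0.7, -0.1]
gripper_width: 0.004
gripper_force: 0.0
```

```bash
python3 -m jog '0 0 0 -1 0; 0 0 0 -1 0; 0 0 0 0 0'
```

```text
time_s: 17.3
tcp_pos: [0.5633, -0.1061, 0.1787]
ee_rot: [[-0.138, -0.99, 0.001], [-0.99, 0.138, -0.0], [0.0, -0.001, -1.0]]
wrist_force: [-0.8, 0.8, 2.0]
gripper_width: 0.005
gripper_force: 1.3
```

```bash
python3 -m jog '0 0 0 -2 0; 0 0 0 -2 0; 0 0 0 -1 0; 0 0 0 -1 0; 0 0 0 0 0'; python3 -m jog '0 0 0 -1 0; 0 0 0 -1 0; 0 0 0 -1 0; 0 0 0 -1 0; 0 0 0 0 0'
```

```text
time_s: 17.92
tcp_pos: [0.5633, -0.1061, 0.1724]
ee_rot: [[-0.138, -0.99, 0.0], [-0.99, 0.138, -0.0], [0.0, -0.0, -1.0]]
wrist_force: [-0.8, 0.2, 3.5]
gripper_width: 0.004
gripper_force: 1.8
time_s: 18.55
tcp_pos: [0.5633, -0.1061, 0.1683]
ee_rot: [[-0.138, -0.99, 0.0], [-0.99, 0.138, 0.0], [-0.0, -0.0, -1.0]]
wrist_force: [-1.1, 1.1, 4.3]
gripper_width: 0.003
gripper_force: 2.1
```

```bash
python3 -m jog '0 0 0 0 0; 0 0 0 10 0; 0 0 0 40 0; 0 0 0 50 0; 0 0 0 40 0'; python3 -m jog '0 0 0 0 0; 0 0 0 0 0';python3 - <<'E'
from station import r
import cv2,numpy as np
b=r.capture('scene')['pixels'][130:260,170:330];a=r.capture('top')['pixels'][140:250,190:350]
cv2.imwrite('pics/z5.png',cv2.cvtColor(np.vstack([cv2.resize(a,(430,295)),cv2.resize(np.clip(b.astype(float)*1.8,0,255).astype(np.uint8),(430,300))]),cv2.COLOR_RGB2BGR))
E
```

```text
time_s: 19.18
tcp_pos: [0.5632, -0.1062, 0.3102]
ee_rot: [[-0.139, -0.99, 0.001], [-0.99, 0.139, 0.0], [-0.0, -0.001, -1.0]]
wrist_force: [0.7, 0.5, 0.5]
gripper_width: 0.005
gripper_force: 0.0
time_s: 19.42
tcp_pos: [0.5627, -0.1059, 0.3074]
ee_rot: [[-0.139, -0.99, -0.002], [-0.99, 0.139, 0.001], [-0.0, 0.002, -1.0]]
wrist_force: [-0.4, 0.2, -1.2]
gripper_width: 0.003
gripper_force: 0.0
```

View pics/z5.png

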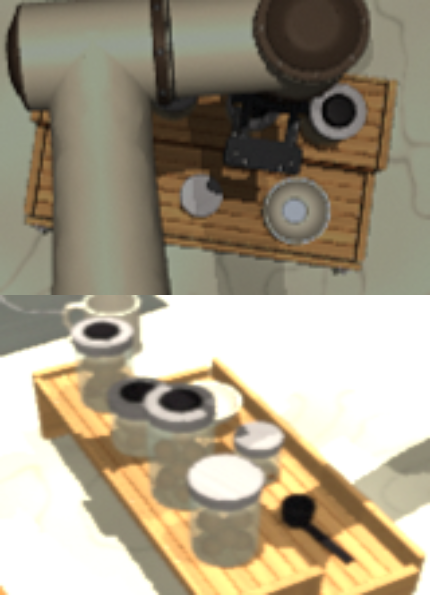

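All three buttons, at (102,331), (140,390) and (182,400) in the lower view, are nearly flush. The jars are upright and in place, the panel is shut and the arm is clear.

```bash
python3 -c "
from station import r
print(r.finish_job())"
```

```text
the job is handed in; nothing more can be done
None
```

I pressed the tall, middle and short jar buttons down in that order, each about 11 mm with 5 N or less in the readings, and handed the job in at about 19.5 s; the last pictures show nothing else disturbed, but no verdict came back.

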